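# Refit the valve knob on the air manifold and hold the valve in

## Robot

A 6-joint arm with a two-finger parallel gripper is mounted at the origin on a cart in front of the work surface, level with it; the furniture and walls round the work are solid. World frame = base frame: x ahead of the robot, y to its left, z up, the work surface at z = 0. Lengths are in m, angles in rad, forces in N, time in s.
With the tool pointing down it reaches from about 0.35 to 0.85 m from the base axis. Payload 8.1 kg.
Tool frame: the origin (TCP) lies between the finger pads; the fingertips stand 14 mm ahead of it and the grasp point (between the pads) lies 5 mm behind it (robot.tcp_to_tips is the z of the fingertips in the tool frame, in m); z points along the fingers, y is the line along which they close (so a half turn about z gives the same grasp; the last joint's range is limited). The gripper opens to 93 mm and grips with 3 to 60 N. Pads are 15 mm wide; open, the fingers measure 128 mm over their backs; the gripper's body (75 mm by 188 mm) begins 65 mm behind the grasp point.
Start: joints at [1.14, 0.13, 1.488, -0, 1.523, -0.085], TCP at [0.203, 0.564, 0.233] pointing down, gripper open.
Joint ranges: [-2.96, 2.96], [-0.89, 2.26], [0.02, 2.5], [-1.34, 4.48], [0, 2.73], [-2.66, 2.66]. Speed limits (rad/s): [2.39, 2.39, 2.79, 3.14, 3.14, 3.14].

## Interface

Orientations are given as a rotation vector (axis times angle).
In Python, from plant import sensors, read_camera, robot gives the robot as it stands.
- The arm moves only by the tool run_rows, called after "Call:" by a JSON object that holds its "fn" and its "kwargs", one argument or row to a line. Schema: {"type":"object","properties":{"deltas":{"type":"object","properties":{"steps":{"type":"array","items":{"type":"array","items":{"type":"number"},"minItems":5,"maxItems":5},"minItems":1,"maxItems":20}},"additionalProperties":false,"required":["steps"]},"grip_n":{"type":"number"},"only":{"type":"string"},"quiet":{"type":"boolean"},"lines":{"type":"string"}},"required":["deltas"],"additionalProperties":false}. deltas is an object whose key "steps" holds a list of rows, 1 to 20 of them, each of 5 numbers: the finger opening in m, then dx, dy, dz in shares of the most that a row can go, 1 being 50 mm, then a turn about the tool's z in units of 0.25 rad; each row shifts and turns the commanded pose from where the row before left it, along the tool's axes as they then stand; what a row does not reach is not made up. A row lasts 1/10 s, in which the tool goes at most 0.05 m and 0.15 rad, less where a joint would pass 70% of its speed; a pose out of reach is approached as far as the arm can. The fingers move at their own pace and stop on an object; grip_n is the grip in N (left out, the last holds). Time passes only in rows, so rows that do not move let the fingers close. The tool returns the time, the measured TCP pose, the force, the opening and the grip force at its end. only (a regular expression) keeps the lines of the reply that match it, lines (a string "A,B") keeps lines A to B, and quiet returns only ok. Input that does not fit is refused with a message, and nothing moves.
- sensors.read_state(): the state, without advancing time (a new reading comes with each control period).
- read_camera(name): name is "scene" or "top" or "wrist"; returns a dict with "image" (480x640x3 uint8, red, green, blue), "depth" (480x640 float32, m along the optical axis (not along the pixel's ray), 0 where there is no reading), "fx", "fy", "cx", "cy" (pixels), "dist" ([k1, k2, p1, p2, k3] as OpenCV has them; the pictures are not rectified), "R" (3x3) and "t" (3): a world point X has camera coordinates R X + t. Camera axes: x right, y down, z forward; pixel columns grow to the right and rows downward; lengths in m; the calibration is good to about 2 mm. A picture is of the moment at which its call begins.
- robot.close_job(): hands the job in; it is judged then, once.
The state is a dict: "t": time; "q": joint angles; "dq": joint speeds; "joint_torque": joint torques, N m; "tool_pos": TCP position; "orientation": TCP orientation; "force": force on the tool from outside, world axes, zero at the start; "wrist_torque": the same for the moment, N m; "opening": finger opening in m; "gripper_force": force on a finger pad.
Only numpy, scipy, OpenCV 4.12 (cv2) and the standard library are available. Lean on these libraries where they do the work, as an engineer would, in place of code of your own. Each camera call takes 0.05 s, during which the arm holds its last target. There are 200 camera calls.

## Task

Bring the compressed-air manifold back to work: first vent it by pressing the mushroom-headed relief plunger right down to its stop and letting it come back up. Then take the loose black valve knob, turn it so that its D-shaped bore matches the flat on the bare valve shaft, push it on as far as it goes and press on until the sprung shaft is fully in; finish while the gripper is still holding the knob pressed down like that. Leave the other things on the bench where they are.

Things in the scene. Friction and masses are not known exactly. Their poses are not given: they have to be found in the camera images.
- manifold: Fixed aluminium block 85 x 170 mm on a steel foot plate 120 x 200 mm; its flat top is 60 mm above the bench. White gauge on the front (-x) face, brass hose barbs at both ends reaching 115 mm from the middle. Origin: centre of its underside; y along its length, z up. On top, 50 mm from the middle towards -y, stands the relief plunger; 50 mm towards +y the bare valve shaft.
- plunger_top (a point): Centre of the top of the relief plunger's black mushroom head (30 mm across, top 20 mm), 28 mm above the block's top when up; z up.
- plunger (a joint): Travel of the relief plunger, m: 0 up, 0.008 fully down at its stop. Spring: 2 N at the top, 6 N at the stop; it comes back by itself.
- shaft_tip (a point): Upper end of the steel valve shaft, on its axis, 28 mm above the block's top when out. Shaft 14 mm in diameter with one flat, 3.5 mm from the axis, along its upper 20 mm; end chamfered 1.5 mm. z up, x points out of the flat, up to 0.5 rad either way from the manifold's x. Stiff to turn (0.5 N m).
- spindle (a joint): How far the sprung valve shaft is pressed in, m: 0 out, 0.006 fully in at its stop. Spring: 4 N to start, 8.5 N at the stop; it comes back out when let go.
- knob: Loose black plastic knob, about 75 g, standing skirt down on the bench. Origin: centre of its underside, z up. Round skirt 44 mm across, 20 mm tall; on it a bar grip 14 mm wide (y), 38 mm long (x), from 20 to 46 mm height, with a pointed nose to 28 mm from the axis at +x and a white line on top on that side. D-shaped bore from below (see knob_seat).
- knob_seat (a point): Centre of the bore's ceiling, where the shaft's end comes to rest; axes as the knob's. Bore 16 mm across, 16 mm deep from the underside, flat 4.5 mm from the axis on the +x (nose) side, mouth chamfered 2 mm. Goes on with the knob's x along shaft_tip's x, within about 0.15 rad. Fully on, the knob's underside is 12 mm above the block's top, 6 mm with the shaft pressed in.
- screwdriver_blue: Blue-handled screwdriver, 160 mm, lying between knob and manifold; bystander.
- tape_measure: Tape measure 40 x 84 x 65 mm; bystander.
- coach_bolt: Steel bolt with nut, 79 mm long, behind the knob; bystander.
- combination_wrench: Combination wrench, 181 mm, left of the manifold; bystander.
- sanding_block: Sanding block 65 x 100 x 32 mm at the front edge; bystander.
- spark_plug_box: Small blue box 30 x 90 x 30 mm, to the right; bystander.
Mind the look-alikes: they are no part of the job. Leave any red look-alike of the knob alone.

How it is judged:
By the outcome, as a careful person would: the job done as asked, in the order asked, and still so for the second after the job is handed in, while the arm keeps its last pose, push and grip.
It also fails if it takes over 48 s, if anything falls off the work surface, if the arm or the gripper's body presses on something with over 40 N, if the wrist force passes 120 N, or if a joint passes its speed limit or range.

## Working session

There is one attempt and no reset: what is moved stays moved. The work goes in short steps, Python scripts to look and compute and a tool call to move; the robot and the scene stay as the last step left them, time stands still between calls to the robot, and variables do not carry over. Pictures are saved under pics/ and viewed, at most 10 in all, crops included, and the job is handed in when it is done.

```bash
mkdir -p pics; ls
```

Run:
```python
from plant import sensors, read_camera, robot
import cv2,numpy as np
s=sensors.read_state(); print({k:np.round(v,3) for k,v in s.items()})
for n in("top","scene"):
    c=read_camera(n); cv2.imwrite(f"pics/{n}0.png",c["image"][:,:,::-1]); np.savez(f"pics/{n}0.npz",**c)
    print(n,c["fx"],np.round(-c["R"].T@c["t"],3),c["dist"])
```

```text
pics
{'t': np.float64(0.0), 'q': array([ 1.14 ,  0.131,  1.489, -0.   ,  1.523, -0.085]), 'dq': array([-0.001, -0.001,  0.001, -0.001, -0.001,  0.001]), 'joint_torque': array([ 1.0000e-03, -5.5984e+01, -4.9176e+01,  7.7000e-02,  3.5000e-02,
       -0.0000e+00]), 'tool_pos': array([0.203, 0.564, 0.232]), 'orientation': array([-5.400e-01, -3.094e+00,  3.000e-03]), 'force': array([-0.335,  0.467,  0.667]), 'wrist_torque': array([-0.03 , -0.04 , -0.004]), 'gripper_force': np.float64(0.0), 'opening': np.float64(0.093)}
top 498.841852338808 [-0.09  -0.324  1.347] [-0.09421453  0.          0.          0.          0.        ]
scene 503.1473134256317 [-0.079 -0.648  0.83 ] [0.01476824 0.         0.         0.         0.        ]
```

View pics/top0.png

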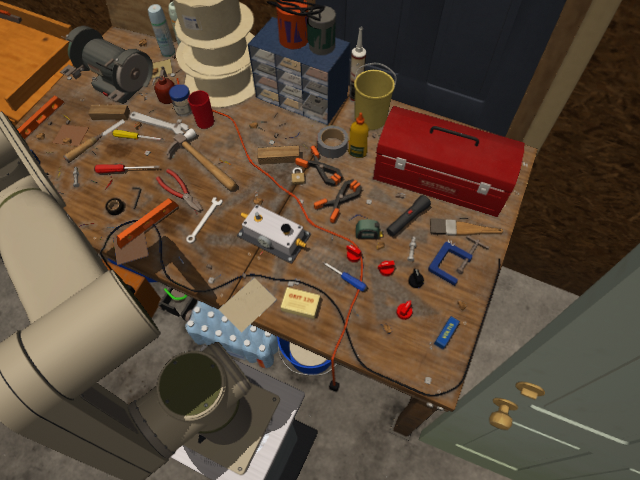

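View pics/scene0.png

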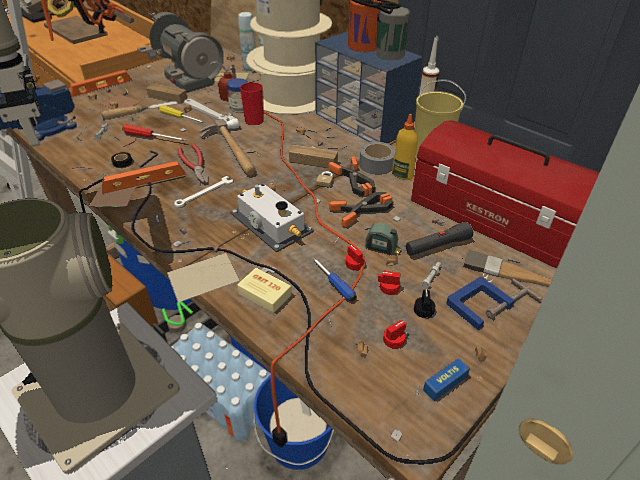

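Candidates for the knob in the top view: black knob (417,280), red look-alikes (353,253), (387,268) and (404,310), and a black ring (115,206). By the description I choose the black one at (417,280), which is at (425,303) in the scene view. On the manifold, the plunger is at (286,229) and the shaft at about (258,217).

Create h.py:
```python
import numpy as np,cv2
from plant import sensors, read_camera, robot
def cam(n):
    c=read_camera(n); return c
def K(c): return np.array([[c["fx"],0,c["cx"]],[0,c["fy"],c["cy"]],[0,0,1.]],float)
def ray(c,uv):
    p=cv2.undistortPoints(np.array(uv,float).reshape(-1,1,2),K(c),c["dist"])[:,0]
    return np.c_[p,np.ones(len(p))]
def at_z(c,uv,z):  # intersect pixel rays with plane z
    d=ray(c,uv)@c["R"]; o=-c["R"].T@c["t"]
    return o+d*((z-o[2])/d[:,2])[:,None]
def cloud(c,box): # u0,v0,u1,v1 -> Nx3 world points, colours, pixels
    u,v=np.meshgrid(np.arange(box[0],box[2]),np.arange(box[1],box[3])); u=u.ravel();v=v.ravel()
    z=c["depth"][v,u]; k=z>0; u,v,z=u[k],v[k],z[k]
    X=(ray(c,np.c_[u,v])*z[:,None]-c["t"])@c["R"]
    return X,c["image"][v,u],np.c_[u,v]
def px(c,X):
    return cv2.projectPoints(np.array(X,float).reshape(-1,3),cv2.Rodrigues(c["R"])[0],c["t"],K(c),c["dist"])[0][:,0]
```

Run:
```python
from h import *
t=dict(np.load("pics/top0.npz")); s=dict(np.load("pics/scene0.npz"))
tiles=[]
for c,m,k in((t,(270,232),(417,278)),(s,(272,212),(425,300))):
    for (u,v) in(m,k):
        tiles.append(cv2.resize(c["image"][v-30:v+30,u-40:u+40,::-1],(400,300),interpolation=cv2.INTER_CUBIC))
cv2.imwrite("pics/crop1.png",np.vstack([np.hstack(tiles[:2]),np.hstack(tiles[2:])]))
for n,c,m,k in(("top",t,(225,195,320,270),(400,262,434,292)),("scene",s,(225,175,315,255),(405,282,445,322))):
    X,C,P=cloud(c,m); a=(abs(X[:,2]-.06)<.004)&(C.min(1)>90)
    A=X[a]; r=cv2.minAreaRect((A[:,:2]*1000).astype(np.float32)); print(n,"block",r,len(A))
    h=(X[:,2]>.075)&(X[:,2]<.1); H=X[h]
    km,lab,ce=cv2.kmeans(H.astype(np.float32),2,None,(3,50,1e-5),5,0); print("above top",ce.round(4),np.bincount(lab[:,0]),H[:,2].max())
    X,C,P=cloud(c,k); b=(X[:,2]>.035)&(X[:,2]<.06)&(C.max(1)<90); print("knob top",X[b].mean(0).round(4),b.sum())
    b=(X[:,2]>.012)&(X[:,2]<.06)&(C.max(1)<90);print("knob all",X[b].mean(0).round(4),X[b].min(0).round(3),X[b].max(0).round(3))
```

```text
top block ((537.19384765625, 137.00897216796875), (170.39710998535156, 96.50251770019531), 85.39319610595703) 986
above top [[0.5385 0.0858 0.0863]
 [0.5447 0.1857 0.0841]] [73 20] 0.09212018397218932
knob top [ 0.5744 -0.3158  0.0443] 65
knob all [ 0.5742 -0.3165  0.0288] [ 0.555 -0.353  0.012] [ 0.634 -0.295  0.052]
scene block ((539.5451049804688, 137.79476928710938), (172.2790069580078, 97.12955474853516), 86.66768646240234) 1180
above top [[0.5472 0.1856 0.0838]
 [0.5405 0.086  0.088 ]] [33 91] 0.09262311779048994
knob top [ 0.5746 -0.3182  0.0452] 116
knob all [ 0.5728 -0.3185  0.0292] [ 0.556 -0.338  0.012] [ 0.644 -0.284  0.051]
```

View pics/crop1.png

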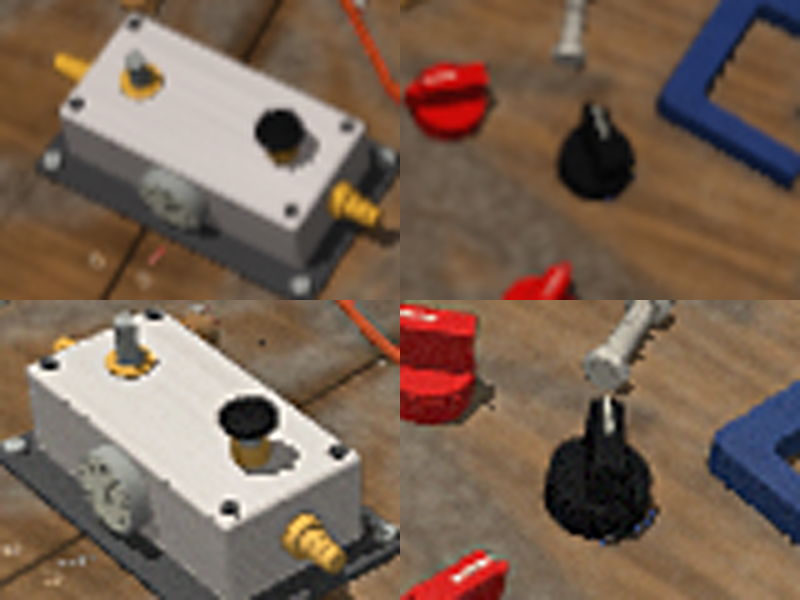

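The crop confirms the black knob, with its white line and nose pointing roughly +x. The steel shaft sits at the left (+y) end of the manifold and the black mushroom plunger at the right (-y) end. Measured heights match: plunger top 0.088 and knob top 0.046. Next I compute the move to the plunger.

Add to h.py:
```python
def rel(X,yaw=None):  # offset to world point X in tool axes; yaw = wanted world heading of tool x
    s=sensors.read_state(); R=cv2.Rodrigues(np.array(s["orientation"]))[0]
    y0=np.arctan2(R[1,0],R[0,0])
    d=R.T@(np.array(X)-s["tool_pos"])
    # tool z is down, so a positive turn about it lowers the heading
    tr=None if yaw is None else (y0-yaw+np.pi/2)%np.pi-np.pi/2
    print("t",round(s["t"],2),"pos",np.round(s["tool_pos"],4),"heading",round(y0,3),"d",d.round(4),"turn",tr,"q6",s["q"][5].round(2),"F",s["force"].round(1))
```

Run:
```python
from h import *
rel([.5395,.086,.2],-.07)
t=dict(np.load("pics/top0.npz"))
# knob nose from white line pixels (top cam) at z=.046
X,C,P=cloud(t,(400,262,434,292)); w=(C.min(1)>110)&(abs(X[:,2]-.046)<.01); print(w.sum(),X[w].round(3)[:12])
```

```text
t 0.1 pos [0.2031 0.564  0.2317] heading 2.796 d [-0.4785 -0.3357  0.0322] turn -0.2758048175941603 q6 -0.09 F [-0.3 -0.2 -0.2]
0 []
```

Units first: shifts go in shares of 50 mm and turns go in units of 0.25 rad. So -0.04 m is -0.8, -0.028 m is -0.56, -0.14 rad is -0.56.

Call:
{"fn": "run_rows", "kwargs": {
  "deltas": {"steps": [[0,-0.4,-0.28,0,0],[0,-0.8,-0.56,0,0],[0,-0.8,-0.56,0,0],[0,-0.8,-0.56,0,0],[0,-0.8,-0.56,0,0],[0,-0.8,-0.56,0,0],[0,-0.8,-0.56,0,0],[0,-0.8,-0.56,0,0],[0,-0.8,-0.56,0,0],[0,-0.8,-0.56,0,0],[0,-0.8,-0.56,0,0],[0,-0.76,-0.56,0,0],[0,-0.4,-0.28,0,0],[0,0,0,0,-0.56],[0,0,0,0,-0.544],[0,0,0,0,0],[0,0,0,0,0]]},
  "grip_n": 20
}}

```text
t: 1.8
tool_pos: [0.5389, 0.0864, 0.2323]
orientation: [-0.116, -3.139, 0.0]
force: [-0.0, 0.7, -0.7]
opening: 0.0004
gripper_force: 0.0
```

Run:
```python
from h import *
rel([.5395,.086,.102],-.07)
c=cam("wrist"); np.savez("pics/w1.npz",**c); cv2.imwrite("pics/w1.png",c["image"][:,:,::-1])
print(px(c,[[.5395,.086,.088],[.546,.1857,.088]]), -c["R"].T@c["t"])
```

```text
t 1.8 pos [0.5389 0.0864 0.2323] heading 3.068 d [-0.0007 -0.0004  0.1303] turn -0.0037940517037613475 q6 -1.43 F [-0.   0.7 -0.7]
[[324.44597355 232.37866617]
 [438.21657445 231.32426974]] [0.46994846 0.09222749 0.38407853]
```

View pics/w1.png

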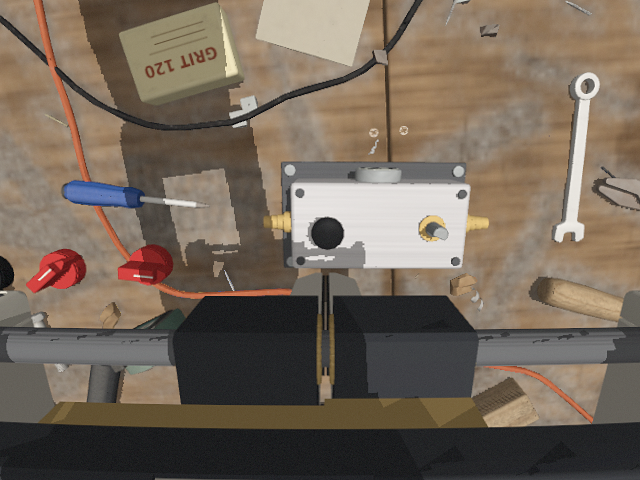

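The wrist view shows the plunger head at (327,233), predicted at (324,232), and the shaft at (437,231), with nothing in the way. I go down to just above the head, then press in small steps.

To row units: 0.04 m is 0.8, 0.035 m is 0.7.

Call:
{"fn": "run_rows", "kwargs": {
  "deltas": {"steps": [[0,0,0,0.6,0],[0,0,0,0.8,0],[0,0,0,0.7,0],[0,0,0,0.3,0],[0,0,0,0.14,0],[0,0,0,0.06,0],[0,0,0,0.06,0],[0,0,0,0.06,0],[0,0,0,0,0],[0,0,0,0,0]]}
}}

```text
t: 2.85
tool_pos: [0.5404, 0.0865, 0.0981]
orientation: [0.11, 3.137, 0.001]
force: [1.1, 0.5, 4.3]
opening: 0.0004
gripper_force: 1.9
```

To row units: 0.002 m is 0.04.

Call:
{"fn": "run_rows", "kwargs": {
  "deltas": {"steps": [[0,0,0,0.04,0],[0,0,0,0.04,0],[0,0,0,0,0]]}
}}

```text
t: 3.15
tool_pos: [0.5404, 0.0865, 0.0942]
orientation: [0.109, 3.137, 0.001]
force: [0.4, 1.2, 10.4]
opening: 0.0003
gripper_force: 5.4
```

Call:
{"fn": "run_rows", "kwargs": {
  "deltas": {"steps": [[0,0,0,0.04,0],[0,0,0,0,0]]}
}}

```text
t: 3.35
tool_pos: [0.5406, 0.0865, 0.094]
orientation: [0.109, 3.137, 0.0]
force: [-7.6, -0.2, 24.7]
opening: 0.0006
gripper_force: 12.8
```

Call:
{"fn": "run_rows", "kwargs": {
  "deltas": {"steps": [[0,0,0,0.04,0],[0,0,0,0,0],[0,0,0,0,0]]}
}}

```text
t: 3.65
tool_pos: [0.5408, 0.0865, 0.0938]
orientation: [0.109, 3.136, 0.0]
force: [-16.0, 0.1, 38.9]
opening: 0.0004
gripper_force: 19.9
```

The force rises at 7 N/mm with no travel left, so the plunger is at its stop. Lift now, then move so the wrist camera sees the shaft from the +x (flat) side.

Call:
{"fn": "run_rows", "kwargs": {
  "deltas": {"steps": [[0,0,0,-0.2,0],[0,0,0,-0.6,0],[0,0,0,-0.8,0],[0,0,0,-0.6,0],[0.06,-0.5,-0.4,0,0],[0.06,-0.76,-0.6,0,0],[0.06,-0.6,-0.6,0,0],[0.06,-0.4,-0.4,0,0],[0.06,0,0,0,0],[0.06,0,0,0,0]]}
}}

```text
t: 4.65
tool_pos: [0.6443, -0.0216, 0.1973]
orientation: [-0.112, -3.137, -0.001]
force: [-0.6, -0.2, -0.7]
opening: 0.0437
gripper_force: 0.0
```

Run:
```python
from h import *
c=cam("wrist"); np.savez("pics/w2.npz",**c)
p=px(c,[[.546,.186,.088],[.5395,.086,.088]]); print(p,-c["R"].T@c["t"])
u,v=p[0].astype(int); u=min(max(u,60),580); v=min(max(v,45),435)
cv2.imwrite("pics/w2.png",cv2.resize(c["image"][v-45:v+45,u-60:u+60,::-1],(800,600),interpolation=cv2.INTER_CUBIC)); print(u,v)
X,C,P=cloud(c,(u-60,max(v-45,0),u+60,v+45)); 
for z in(.088,.084):
  a=abs(X[:,2]-z)<.002; print(a.sum(),X[a].mean(0).round(4) if a.any() else 0)
up=px(c,[[.5395,.086,.088]])[0]; X,C,P=cloud(c,tuple(np.r_[up-25,up+25].astype(int))); a=C.max(1)<70; print("plunger",np.percentile(X[a,2],[50,90]))
```

```text
[[601.57274694  90.77491448]
 [465.62979502  88.71715214]] [ 0.57555758 -0.01604687  0.34922285]
580 90
207 [0.5484 0.1879 0.0873]
94 [0.5493 0.1852 0.0845]
plunger [0.0871245  0.08837203]
```

View pics/w2.png

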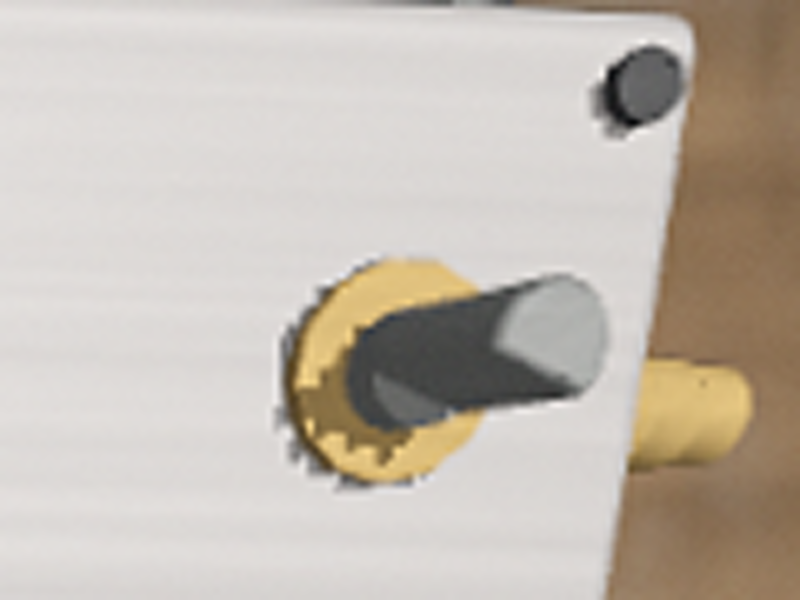

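The plunger is back up (0.088). I stepped to -y rather than +y, but this view does show the flat: its top edge runs from about (594,97) to (606,104), so it faces +x/-y. I move over for a proper close view.

Call:
{"fn": "run_rows", "kwargs": {
  "deltas": {"steps": [[0.06,0.1,0.5,0,0],[0.06,0.2,0.9,0,0],[0.06,0.2,0.9,0,0],[0.06,0.2,0.9,0,0],[0.06,0,0.6,0,0],[0.06,0,0.3,0,0],[0.06,0,0,0,0],[0.06,0,0,0,0]]}
}}

```text
t: 5.5
tool_pos: [0.624, 0.185, 0.1985]
orientation: [-0.109, -3.139, 0.001]
force: [0.2, -0.2, 0.3]
opening: 0.0599
gripper_force: 0.0
```

Run:
```python
from h import *
c=cam("wrist"); np.savez("pics/w3.npz",**c)
p=px(c,[[.547,.186,.088]]); print(p,-c["R"].T@c["t"])
u,v=p[0].astype(int); v=max(v,45)
cv2.imwrite("pics/w3.png",cv2.resize(c["image"][v-24:v+24,u-32:u+32,::-1],(800,600),interpolation=cv2.INTER_CUBIC)); print(u-32,v-24)
X,C,P=cloud(c,(u-32,v-24,u+32,v+24)); a=abs(X[:,2]-.088)<.0012; print(a.sum(),X[a].mean(0).round(4))
r=(((X[:,:2]-X[a].mean(0)[:2])**2).sum(1)<.02**2); 
b=r&(abs(X[:,2]-.06)>.004)&(X[:,2]>.05)
```

```text
[[318.69103815 139.30840208]] [0.55499204 0.19065747 0.35028781]
286 115
186 [0.5481 0.1889 0.0877]
```

View pics/w3.png

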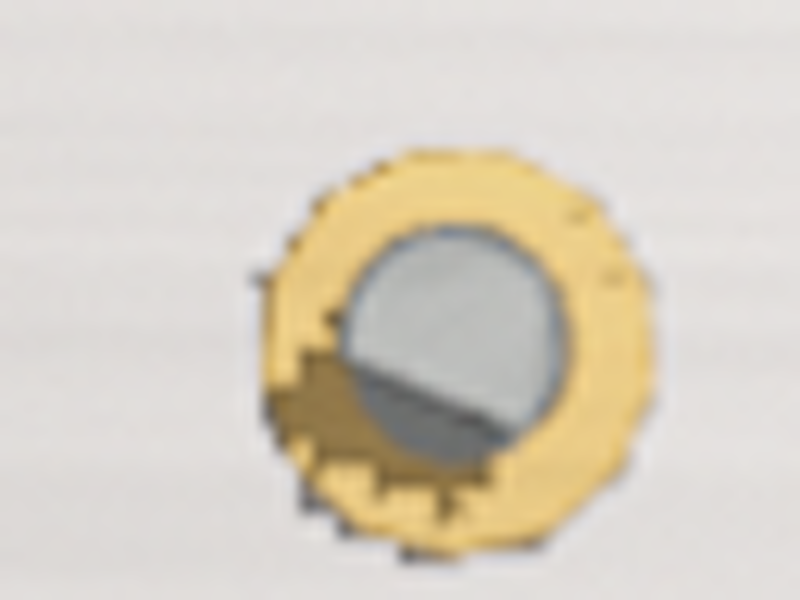

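The picture shows the D top of the shaft: circle centre about (456,336), radius 114, and flat edge from (350,362) to (515,435) in crop pixels.

Run:
```python
from h import *
c=dict(np.load("pics/w3.npz"))
q=(np.array([[456,336],[350,362],[515,435],[570,336],[342,336]])+.5)/12.5-.5+[286,115]
W=at_z(c,q,.0872); print(W.round(4)); e=W[2]-W[1]; print("normal", np.arctan2(-e[0],e[1]), "diam",np.linalg.norm(W[3]-W[4]))
# plunger head for manifold yaw check
rel([.57,-.316,.2],None)
```

```text
[[0.5486 0.1883 0.0872]
 [0.5497 0.182  0.0872]
 [0.5545 0.1914 0.0872]
 [0.5491 0.195  0.0872]
 [0.5482 0.1817 0.0872]]
normal -0.4773807627098637 diam 0.013335929728443418
t 5.55 pos [0.6243 0.1844 0.1985] heading 3.071 d [ 0.0189 -0.503  -0.0011] turn None q6 -1.29 F [-0.4 -0.1  0.4]
```

Call:
{"fn": "run_rows", "kwargs": {
  "deltas": {"steps": [[0.06,0.02,-0.6,0,0],[0.06,0,-0.92,0,0],[0.06,0,-0.92,0,0],[0.06,0,-0.92,0,0],[0.06,0,-0.92,0,0],[0.06,0,-0.92,0,0],[0.06,0,-0.92,0,0],[0.06,0,-0.92,0,0],[0.06,0,-0.92,0,0],[0.06,0,-0.92,0,0],[0.06,0,-0.84,0,0],[0.06,0,-0.4,0,0],[0.06,0,0,0,0],[0.06,0,0,0,0]]}
}}

```text
t: 6.95
tool_pos: [0.5874, -0.3195, 0.1984]
orientation: [-0.113, -3.139, -0.001]
force: [0.1, -0.9, 0.4]
opening: 0.0602
gripper_force: 0.0
```

Run:
```python
from h import *
rel([.574,-.317,.1])
c=cam("wrist"); np.savez("pics/w4.npz",**c)
u,v=px(c,[[.574,-.317,.046]])[0].astype(int); print(u,v)
cv2.imwrite("pics/w4.png",cv2.resize(c["image"][v-60:v+60,u-80:u+80,::-1],(800,600),interpolation=cv2.INTER_CUBIC)); print(u-80,v-60)
```

```text
t 6.95 pos [ 0.5874 -0.3195  0.1984] heading 3.07 d [0.0135 0.0014 0.0984] turn None q6 -2.07 F [ 0.1 -0.9  0.4]
326 214
246 154
```

View pics/w4.png

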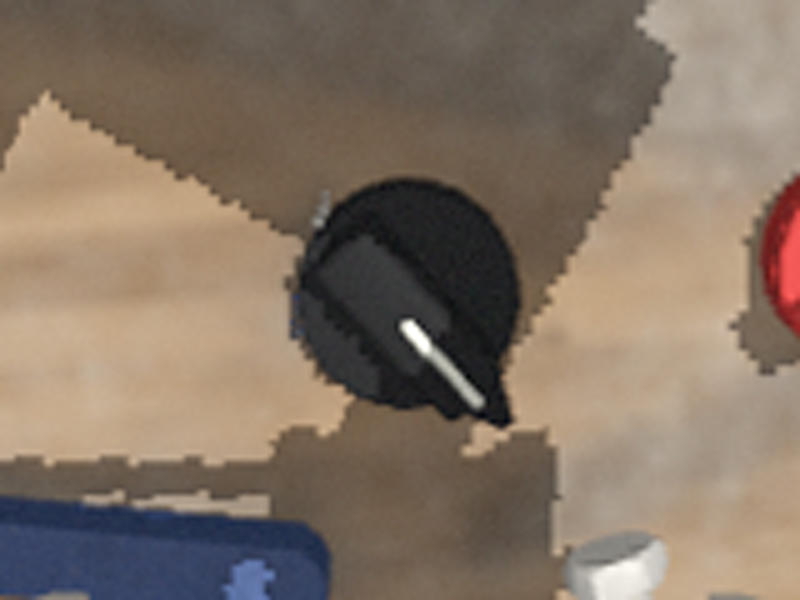

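The black knob stands alone with its skirt centre near (409,294) in the crop. The white line runs from (408,325) to (480,403), so the nose points +x/+y. The clamp (lower left) and bolt (lower right) clear the narrow fingers.

Run:
```python
from h import *
c=dict(np.load("pics/w4.npz"))
f=lambda a:(np.array(a)+.5)/5-.5+[246,154]
W=at_z(c,f([[408,325],[480,403],[507,423],[345,255]]),.046); print(W.round(4)); e=W[1]-W[0]; print("nose",np.arctan2(e[1],e[0]))
S=at_z(c,f([[409,294],[298,294],[520,294]]),.02); print("skirt",S.round(4)); d=W[2]-S[0]; print(np.arctan2(d[1],d[0]),np.linalg.norm(d[:2]))
rel(np.r_[S[0,:2],.12],np.arctan2(e[1],e[0]))
```

```text
[[ 0.5775 -0.3165  0.046 ]
 [ 0.5927 -0.3046  0.046 ]
 [ 0.5967 -0.3     0.046 ]
 [ 0.5641 -0.3267  0.046 ]]
nose 0.6647148467773746
skirt [[ 0.5765 -0.3161  0.02  ]
 [ 0.5749 -0.3375  0.02  ]
 [ 0.5781 -0.2948  0.02  ]]
0.6732136207847196 0.02589747828345496
t 7.0 pos [ 0.5877 -0.3185  0.1985] heading 3.071 d [0.0114 0.0015 0.0785] turn -0.734952052813286 q6 -2.07 F [-0.1  0.7 -0.3]
```

To row units: 0.02 m is 0.4, 0.012 m is 0.24, 0.15 rad is 0.6.

Call:
{"fn": "run_rows", "kwargs": {
  "deltas": {"steps": [[0.045,0.24,0.03,0.4,0.56],[0.045,0,0,0.4,0.6],[0.045,0,0,0.4,0.6],[0.045,0,0,0,0.6],[0.045,0,0,0,0.6],[0.045,0,0,0,0.6],[0.045,0,0,0,0.6],[0.045,0,0,0,0.6],[0.045,0,0,0,0.6],[0.045,0,0,0,0.6],[0.045,0,0,0,0.6],[0.045,0,0,0,0.6],[0.045,0,0,0,0.6],[0.045,0,0,0,0.6],[0.045,0,0,0,0.6],[0.045,0,0,0,0.6],[0.045,0,0,0,0],[0.045,0,0,0,0]]}
}}

```text
t: 8.8
tool_pos: [0.5765, -0.3154, 0.1388]
orientation: [-2.957, -1.059, -0.0]
force: [-0.4, -0.8, 0.5]
opening: 0.0451
gripper_force: 0.0
```

Run:
```python
from h import *
rel([.5755,-.3168,.037],.668)
c=cam("wrist"); np.savez("pics/w5.npz",**c)
u,v=px(c,[[.5755,-.3168,.046]])[0].astype(int)
cv2.imwrite("pics/w5.png",cv2.resize(c["image"][v-48:v+48,u-64:u+64,::-1],(800,600),interpolation=cv2.INTER_CUBIC)); print(u-64,v-48)
```

```text
t 8.8 pos [ 0.5765 -0.3154  0.1388] heading 0.688 d [-0.0017  0.0004  0.1018] turn 0.019968082249721686 q6 0.3 F [-0.4 -0.8  0.5]
262 201
```

View pics/w5.png

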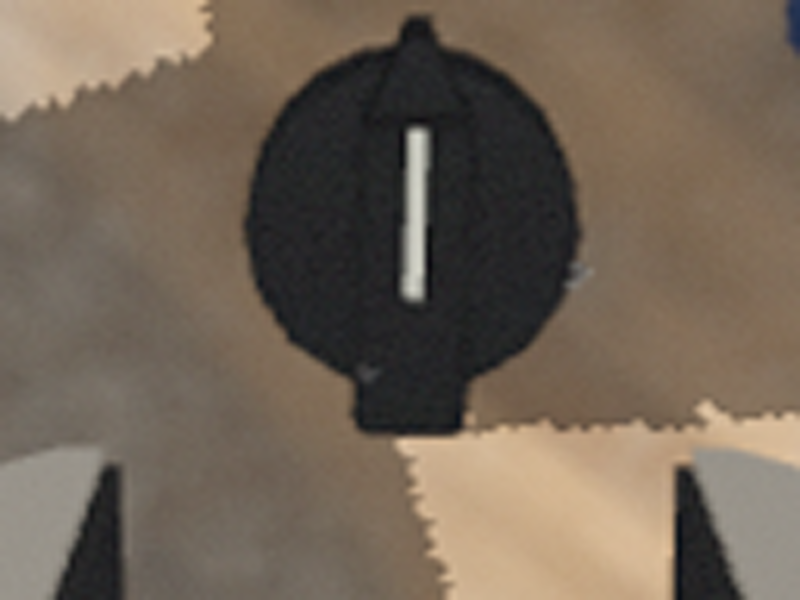

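The knob is seen with its nose up: skirt columns 247–578 with the top at row 45, bar back edge at row 433, white line from (417,128) to (412,298).

Run:
```python
from h import *
c=dict(np.load("pics/w5.npz"))
f=lambda a:(np.array(a)+.5)/6.25-.5+[262,201]
W=at_z(c,f([[412,298],[418,128],[412,433],[418,17]]),.046); e=W[1]-W[0]; print(W.round(4),"nose",np.arctan2(e[1],e[0]))
S=at_z(c,f([[412,210],[247,215],[578,215],[412,45]]),.02); print("skirt",S.round(4),np.linalg.norm(S[2]-S[1]))
h=np.array([np.cos(.66),np.sin(.66),0]); print("ctr from back",W[2]+.019*h,"nose",W[3]-.028*h,"skirt top",S[3]-.022*h)
rel(np.r_[S[0,:2],.037],.66)
```

```text
[[ 0.577  -0.3167  0.046 ]
 [ 0.5932 -0.3043  0.046 ]
 [ 0.5641 -0.3273  0.046 ]
 [ 0.6031 -0.2962  0.046 ]] nose 0.6543213590877621
skirt [[ 0.5805 -0.3141  0.02  ]
 [ 0.5665 -0.2981  0.02  ]
 [ 0.5935 -0.331   0.02  ]
 [ 0.597  -0.3005  0.02  ]] 0.042484512507196946
ctr from back [ 0.57913186 -0.31565497  0.046     ] nose [ 0.58093972 -0.31332994  0.046     ] skirt top [ 0.57958406 -0.31402624  0.02      ]
t 8.85 pos [ 0.5764 -0.3157  0.1388] heading 0.687 d [0.0041 0.0013 0.1018] turn 0.027357541979448285 q6 0.3 F [-0.  -0.4 -0.1]
```

Comparing the two opposite headings gives a camera bias of about 2.4 mm along tool x. The true knob centre is then about (0.5776,-0.3157) and the shaft about (0.5505,0.188). I descend and grasp.

To row units: 0.03 m is 0.6, 0.02 m is 0.4, 0.028 rad is 0.112.

Call:
{"fn": "run_rows", "kwargs": {
  "deltas": {"steps": [[0.045,0.02,0.02,0.4,0.112],[0.045,0,0,0.6,0],[0.045,0,0,0.6,0],[0.045,0,0,0.3,0],[0.045,0,0,0.12,0],[0.045,0,0,0,0],[0.0,0,0,0,0],[0.0,0,0,0,0],[0.0,0,0,0,0],[0.0,0,0,0,0],[0.0,0,0,0,0],[0.0,0,0,0,0]]},
  "grip_n": 40
}}

```text
t: 10.05
tool_pos: [0.5779, -0.3171, 0.0383]
orientation: [2.975, 1.009, 0.001]
force: [0.0, 0.4, 3.7]
opening: 0.0136
gripper_force: 40.0
```

To row units: -0.05 m is -1, -0.04 m is -0.8.

Call:
{"fn": "run_rows", "kwargs": {
  "deltas": {"steps": [[0,0,0,-0.4,0],[0,0,0,-0.8,0],[0,0,0,-1,0],[0,0,0,-0.6,0],[0,0.24,-0.36,-0.2,0],[0,0.5,-0.72,0,0],[0,0.5,-0.72,0,0],[0,0.5,-0.72,0,0],[0,0.5,-0.72,0,0],[0,0.5,-0.72,0,0],[0,0.5,-0.72,0,0],[0,0.5,-0.72,0,0],[0,0.5,-0.72,0,0],[0,0.5,-0.72,0,0],[0,0.5,-0.72,0,0],[0,0.4,-0.56,0,0],[0,0.12,-0.19,0,0]]}
}}

```text
t: 11.75
tool_pos: [0.5526, 0.1914, 0.1873]
orientation: [-2.973, -1.013, 0.0]
force: [-0.3, -1.1, -1.3]
opening: 0.0134
gripper_force: 40.0
```

Call:
{"fn": "run_rows", "kwargs": {
  "deltas": {"steps": [[0,0,0,0,0.56],[0,0,0,0,0.56],[0,0,0,0,0.56],[0,0,0,0,0.56],[0,0,0,0,0.56],[0,0,0,0,0.56],[0,0,0,0,0.56],[0,0,0,0,0.56],[0,0,0,0,0],[0,0,0,0,0],[0,0,0,0,0]]}
}}

```text
t: 12.85
tool_pos: [0.5535, 0.1878, 0.1875]
orientation: [3.058, -0.721, -0.0]
force: [-0.5, 0.4, 0.2]
opening: 0.0137
gripper_force: 40.0
```

Run:
```python
from h import *
rel([.5505,.188,.14],-.477)
c=cam("wrist"); np.savez("pics/w6.npz",**c)
p=px(c,[[.5505,.188,.088]])[0]; print(p)
cv2.imwrite("pics/w6.png",c["image"][60:420,80:560,::-1])
```

```text
t 12.85 pos [0.5535 0.1878 0.1875] heading -0.463 d [-0.0027  0.0012  0.0475] turn 0.013817910131152855 q6 2.27 F [-0.5  0.4  0.2]
[327.17179282 248.24846878]
```

View pics/w6.png

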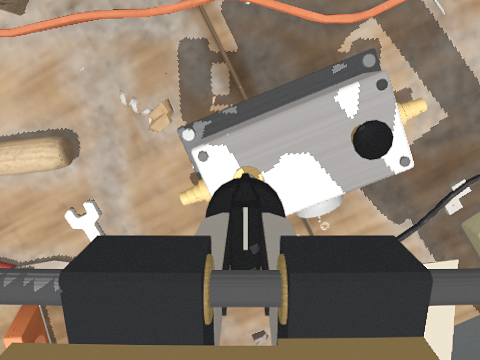

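The wrist view shows the knob held square in the pads, white line upright at column 246 of the crop, and the collar just behind it. I align and come down to just above the shaft.

To row units: -0.0027 m is -0.054, 0.0012 m is 0.024, 0.014 rad is 0.056.

Call:
{"fn": "run_rows", "kwargs": {
  "deltas": {"steps": [[0,-0.054,0.024,0.3,0.056],[0,0,0,0.5,0],[0,0,0,0.32,0],[0,0,0,0,0],[0,0,0,0,0]]}
}}

```text
t: 13.4
tool_pos: [0.55, 0.1882, 0.1311]
orientation: [3.051, -0.747, -0.002]
force: [0.4, 0.1, 0.9]
opening: 0.0136
gripper_force: 40.0
```

```bash
python3 -c "
from h import *
rel([.5505,.188,.126],-.477)"
```

```text
t 13.4 pos [0.55   0.1882 0.1311] heading -0.48 d [ 0.0005 -0.0001  0.0051] turn -0.003046557114792847 q6 2.29 F [0.4 0.1 0.9]
```

Call:
{"fn": "run_rows", "kwargs": {
  "deltas": {"steps": [[0,0,0,0.06,0],[0,0,0,0.06,0],[0,0,0,0.06,0],[0,0,0,0,0],[0,0,0,0,0]]}
}}

```text
t: 13.9
tool_pos: [0.5506, 0.1883, 0.1232]
orientation: [-3.051, 0.747, -0.001]
force: [-1.8, -0.9, 2.3]
opening: 0.0132
gripper_force: 40.0
```

Call:
{"fn": "run_rows", "kwargs": {
  "deltas": {"steps": [[0,0,0,0.04,0],[0,0,0,0.04,0],[0,0,0,0,0]]}
}}

```text
t: 14.2
tool_pos: [0.5505, 0.1883, 0.1187]
orientation: [-3.051, 0.747, -0.0]
force: [-2.5, -0.9, 5.7]
opening: 0.0138
gripper_force: 40.0
```

Call:
{"fn": "run_rows", "kwargs": {
  "deltas": {"steps": [[0,0,0,0.04,0],[0,0,0,0.04,0],[0,0,0,0,0],[0,0,0,0,0]]}
}}

```text
t: 14.6
tool_pos: [0.5499, 0.1881, 0.1138]
orientation: [3.051, -0.747, -0.002]
force: [-2.7, -0.2, -2.0]
opening: 0.0136
gripper_force: 40.0
```

The force dropped, so the bore has slipped over the shaft. I keep pressing.

Call:
{"fn": "run_rows", "kwargs": {
  "deltas": {"steps": [[0,0,0,0.04,0],[0,0,0,0.04,0],[0,0,0,0,0],[0,0,0,0,0]]},
  "grip_n": 55
}}

```text
t: 15.0
tool_pos: [0.55, 0.1882, 0.1103]
orientation: [3.051, -0.747, -0.002]
force: [-5.1, -0.5, 1.3]
opening: 0.0134
gripper_force: 55.0
```

Call:
{"fn": "run_rows", "kwargs": {
  "deltas": {"steps": [[0,0,0,0.04,0],[0,0,0,0.04,0],[0,0,0,0,0],[0,0,0,0,0]]}
}}

```text
t: 15.4
tool_pos: [0.5501, 0.1882, 0.1068]
orientation: [3.051, -0.747, -0.001]
force: [-7.0, -1.2, 5.1]
opening: 0.0135
gripper_force: 55.0
```

Call:
{"fn": "run_rows", "kwargs": {
  "deltas": {"steps": [[0,0,0,0.04,0],[0,0,0,0,0],[0,0,0,0,0]]}
}}

```text
t: 15.7
tool_pos: [0.5501, 0.1882, 0.1051]
orientation: [3.051, -0.747, -0.001]
force: [-7.8, -1.8, 6.6]
opening: 0.0134
gripper_force: 55.0
```

Call:
{"fn": "run_rows", "kwargs": {
  "deltas": {"steps": [[0,-0.014,0.006,0.02,0],[0,0,0,0.02,0],[0,0,0,0,0],[0,0,0,0,0]]}
}}

```text
t: 16.1
tool_pos: [0.5501, 0.1883, 0.1041]
orientation: [-3.051, 0.747, -0.001]
force: [-7.6, -3.0, 10.4]
opening: 0.0139
gripper_force: 55.0
```

Call:
{"fn": "run_rows", "kwargs": {
  "deltas": {"steps": [[0,0,0,0.02,0],[0,0,0,0,0],[0,0,0,0,0]]}
}}

```text
t: 16.4
tool_pos: [0.5502, 0.1883, 0.104]
orientation: [-3.051, 0.747, -0.002]
force: [-11.2, -4.2, 18.1]
opening: 0.0137
gripper_force: 55.0
```

Travel stops at TCP z 0.104, which is exactly the predicted fully-pressed height, and the force climbs stiffly. One check picture.

Run:
```python
from h import *
c=cam("scene"); a=cv2.resize(c["image"][160:260,215:335,::-1],(480,400),interpolation=cv2.INTER_CUBIC)
w=cam("wrist"); p=px(w,[[.5505,.188,.112]])[0].astype(int); b=cv2.resize(w["image"][p[1]-100:p[1]+60,p[0]-64:p[0]+64,::-1],(320,400))
cv2.imwrite("pics/f.png",np.hstack([a,b])); rel([.5505,.188,.104],-.477)
X,C,P=cloud(w,(p[0]-60,p[1]-80,p[0]+60,p[1]+40)); k=(C.max(1)<60)&(np.hypot(X[:,0]-.5505,X[:,1]-.188)<.024); print(np.percentile(X[k,2],[5,50,95]).round(4))
for z in (.086,.112): print(z,(abs(X[k,2]-z)<.0025).sum())
```

```text
t 16.5 pos [0.5502 0.1883 0.104 ] heading -0.48 d [ 0.0004  0.0001 -0.    ] turn -0.003153264172023551 q6 2.29 F [-10.9  -2.3  18.3]
[0.0785 0.1101 0.1278]
0.086 960
0.112 1675
```

View pics/f.png

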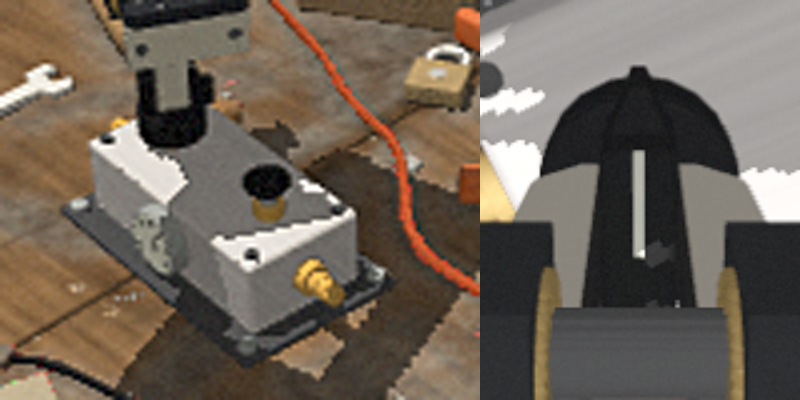

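The knob's skirt sits just above the block at (172,125), with skirt top 0.086 and bar top 0.112. Both match fully on and pressed in. The plunger is up at (267,185). I hand in.

```bash
python3 -c "
from plant import robot
print(robot.close_job())"
```

```text
the job is handed in; nothing more can be done
None
```

I pressed the relief plunger to its stop and let it spring back up. I then fitted the black knob onto the shaft's flat and handed the job in with the gripper still holding it fully pressed in, at about 16.5 s of the 48 s allowed; no verdict was shown.

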